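Shut the drill chest

ROBOT

A 6-joint arm with a two-finger parallel gripper is mounted at the origin on a cart in front of the work surface, level with it; the furniture and walls round the work are solid. World frame = base frame: x ahead of the robot, y to its left, z up, the work surface at z = 0. Lengths are in m, angles in rad, forces in N, time in s.
With the tool pointing down it reaches from about 0.325 to 0.9 m from the base axis. Payload 6.1 kg.
Tool frame: the origin (TCP) lies on the mounting face of the last link; the fingertips stand manip.tip_reach ahead of it and the grasp point (between the pads) lies 155 mm ahead of it (manip.tip_reach is the distance from the TCP to the fingertips, in m); z points along the fingers, y is the line along which they close (so a half turn about z gives the same grasp; the last joint's range is limited). The gripper opens to 85 mm and grips with 20 to 120 N. Pads are 22 mm wide; open, the fingers measure 114 mm over their backs; the gripper's body (76 mm by 85 mm) begins 54 mm behind the grasp point. The pads swing forward as they close: fully open they stand 13 mm farther back than shut.
Start: joints at [1.084, 0.22, 1.526, -0, 1.395, -0.126], TCP at [0.221, 0.585, 0.405] pointing down, gripper open.
Joint ranges: [-2.98, 2.98], [-0.91, 2.08], [0.09, 2.57], [-1.24, 4.39], [0.2, 2.65], [-2.68, 2.68]. Speed limits (rad/s): [2.57, 2.57, 3.01, 3.14, 3.14, 3.14].

INTERFACE

Orientations are given as a rotation vector (axis times angle).
In Python, from cell import readout, viewer, manip gives the robot as it stands.
- The arm moves only by the tool step_arm, never from a script. Its argument "increments" is a list of rows, each an object of numbers: "grip": the opening, from -1 (shut) to 1 (fully open); "tx", "ty", "tz": the shift along the tool's x, y, z in mm; "roll": the turn about the tool's z in rad. In form: [{"grip": .., "tx": .., "ty": .., "tz": .., "roll": ..}, ...]. A call has 1 to 20 rows; each row is the pose to reach, as a shift and turn from the pose commanded when the call began, along the tool's axes at that moment; what a row does not reach only later rows make up. A row lasts 1/12 s, in which the tool goes at most 41.7 mm and 7.16 degrees, less where a joint would pass 70% of its speed; a pose out of reach is approached as far as the arm can. A call with a gripper value outside its range is refused whole. The fingers move at their own pace and stop on an object; "force" is the grip in N (left out, the last holds). Time passes only in rows, so rows that repeat a pose let the fingers close. It gives the time, the measured TCP pose, the force, the opening and the grip force at its end, in the units of the state.
- readout.get_state(): the state, without advancing time (a new reading comes with each control period).
- viewer.get_image(name): name is "scene" or "top" or "wrist"; returns (picture, depth): 400x640x3 uint8, red, green, blue; 400x640 float32, m along the optical axis (not along the pixel's ray), 0 where there is no reading.
- viewer.get_calibration(name): a dict with "fov_y" (degrees; the focal length in pixels is half the picture's height over the tangent of half this angle, whatever the lens; pixels are square), "cx", "cy" (the principal point, pixels), "position" and "attitude" of the camera in the world. Camera axes: x right, y down, z forward; pixel columns grow to the right and rows downward; lengths in m; the calibration is good to about 2 mm. The wrist camera is an equidistant fisheye: a pixel r from the principal point sees the ray r / f radians off the axis. A picture is of the moment at which its call begins: read the wrist's pose just before it. get_calibration takes no time and is no camera call; for the wrist camera it gives the pose at the moment of the call.
- manip.finish_job(): hands the job in; it is judged then, once.
The state is a dict: "clock": time; "joint_pos": joint angles; "qd": joint speeds; "effort": joint torques, N m; "eef_pos": TCP position; "ee_rot": TCP orientation; "force": force on the tool from outside, world axes, zero at the start; "torque": the same for the moment, N m; "gripper_width": finger opening in m; "gripper_force": force on a finger pad.
Only numpy, scipy, OpenCV 4.12 (cv2) and the standard library are available. Lean on these libraries where they do the work, as an engineer would, in place of code of your own. Each camera call takes 0.05 s, during which the arm holds its last target. There are 200 camera calls.

TASK

Close up the small grey steel chest on the bench by pushing with the fingertips alone: push both of its open drawers fully home, in either order, and only then push its open lid over and down until it is shut, without slamming it. Pinch nothing and pick nothing up, do not pull the drawers or the lid farther open, and leave the tin, the tape roll and the hex keys beside the chest where they are.

Things in the scene. Friction and masses are not known exactly. Their poses are not given: they have to be found in the camera images.
- chest: Grey steel chest, fixed to the bench, 130 mm deep (its x), 270 mm wide (its y), 80 mm high without lid. Origin: centre of its underside. Its +x points from its front (drawers) to its back (lid hinge), +y to its left seen from the front, z up. Two drawers side by side below a shallow open tray (rim at 80 mm height; the sockets in it stay below the rim).
- drawer_left (a joint): How far the left (+y of the chest) drawer stands out, in m: 0 = fully home, it starts 0.030 to 0.055 out, travel 0.09. Slides along the chest's x with about 1.5 N of friction and stays where it is left; it has a stop at 0.
- drawer_right (a joint): The same for the right (-y of the chest) drawer.
- drawer_left_front (a point): On the outer face of the left drawer's front, at mid-width, 25 mm above the bench; moves with it; with the drawer home at chest x = -68 mm, y = +66.5 mm. The dark flat front is 126 mm wide, from 4 to 50 mm above the bench, with a finger notch (38 wide, 10 deep) in the middle of its top edge; no handle. Pushed along the chest's +x.
- drawer_right_front (a point): The same point on the right drawer's front panel (y = -66.5 mm in the chest's frame).
- lid (a joint): Lid angle in rad: 0 = shut, flat on the chest; 1.57 = standing upright; it starts between 1.25 and 1.58. The lid is a flat plate 136 mm from hinge to free edge, 274 mm wide, 6 mm thick. Its hinge is stiff (friction about 0.4 N m, roughly 3 to 4 N at the free edge), so that it stays at any angle where it is left.
- lid_hinge (a point): Middle of the hinge line, along the chest's y, at the back of the chest: chest x = +65 mm, 83 mm above the bench, in mid-thickness of the lid.
- lid_edge (a point): Middle of the lid's free edge, 136 mm from the hinge, in mid-thickness of the lid. The lid standing open is pushed from behind (from its far, outer side) toward the chest's front, then down.
- tin: Flat round tin, 76 mm across, 33 mm high, loose, standing left of the chest. Origin: centre of its underside. Not to be disturbed.
- tape: Roll of masking tape lying flat, 104 mm across, 24 mm high, loose, right of the chest. Origin: centre of its underside. Not to be disturbed.
- hexkeys: Folding hex key set, 27 x 95 x 30 mm, loose, in front of the right front corner of the chest. Origin: centre of its underside. Not to be disturbed.

How it is judged:
On the way, in this order (a step that is already met when the one before it is completed fails the run):
1. both drawers are home while the lid still stands open (value of joint each of drawer_left, drawer_right below 0.004 m and value of joint lid above 0.8 rad), for 0.2 s.
2. the lid is shut (value of joint lid below 0.04 rad), for 0.2 s.
At the end, for the whole second after the job is handed in: Both drawers within 4 mm of home, the lid within 0.04 rad (about 5 mm at its free edge) of shut (value of joint each of drawer_left, drawer_right below 0.004 m and value of joint lid below 0.04 rad); the robot touches nothing.
It fails at once if the lid is slammed (turned toward shut faster than 3 rad/s) (velocity of joint lid below -3 rad/s).
It fails at once if a drawer is pulled farther out (value of joint any of drawer_left, drawer_right above 0.065 m).
It fails at once if the lid is forced farther back (value of joint lid above 1.75 rad).
It fails at once if a bystander is moved by more than 20 mm or picked up (distance of any of tin, tape, hexkeys from where it was at the start of the episode above 0.02 m).
It fails at once if the lid or a drawer front is pinched between the fingers ((z of the grasp point in the frame of lid_edge between -0.003 and 0.003 m and x of the grasp point in the frame of lid_edge between -0.002 and 0.136 m and y of the grasp point in the frame of lid_edge between -0.137 and 0.137 m and contact force between the fingers and lid above 1 N) or (x of the grasp point in the frame of drawer_left_front between 0.0005 and 0.0045 m and y of the grasp point in the frame of drawer_left_front between -0.063 and 0.063 m and z of the grasp point in the frame of drawer_left_front between -0.025 and 0.028 m and contact force between the fingers and drawer_left above 1 N) or (x of the grasp point in the frame of drawer_right_front between 0.0005 and 0.0045 m and y of the grasp point in the frame of drawer_right_front between -0.063 and 0.063 m and z of the grasp point in the frame of drawer_right_front between -0.025 and 0.028 m and contact force between the fingers and drawer_right above 1 N)).
It also fails if it takes over 58 s, if anything falls off the work surface, if the arm or the gripper's body presses on something with over 40 N, if the wrist force passes 120 N, or if a joint passes its speed limit or range.

## Working session

There is one attempt and no reset: what is moved stays moved. The work goes in short steps, Python scripts to look and compute and a tool call to move; the robot and the scene stay as the last step left them, time stands still between calls to the robot, and variables do not carry over. Pictures are saved under pics/ and viewed, at most 10 in all, crops included, and the job is handed in when it is done.

Besides the shell and the picture viewer there is one more tool, called as name([rows], argument=value, ...), one row to a line, values as JSON. step_arm: Moves the arm, as the interface text tells. Its arguments: {"type":"object","properties":{"increments":{"type":"array"},"force":{"type":"number"}},"required":["increments"]}

```bash
mkdir -p pics; cat > h.py <<'E'
import numpy as np,cv2
from cell import readout,viewer,manip
from scipy.spatial.transform import Rotation as R
def cloud(n):
    im,d=viewer.get_image(n);c=viewer.get_calibration(n)
    f=200/np.tan(np.radians(c['fov_y'])/2)
    v,u=np.mgrid[:400,:640]
    P=np.stack([(u-c['cx'])/f*d,(v-c['cy'])/f*d,d],-1)
    A=np.array(c['attitude'],float)
    M=A if A.shape==(3,3) else R.from_rotvec(A).as_matrix()
    W=P@M.T+np.array(c['position']);W[d==0]=np.nan
    return im,W
E
python3 - <<'E'
from h import *
s=readout.get_state();print(s,manip.tip_reach)
for n in('scene','top'):
    print(viewer.get_calibration(n))
    im,W=cloud(n);np.save(n+'.npy',W);cv2.imwrite(f'pics/{n}0.png',im[...,::-1])
E
```

```text
{'clock': 0.0, 'joint_pos': array([ 1.08386700e+00,  2.21204626e-01,  1.52761516e+00,  3.66237022e-05,
        1.39471674e+00, -1.26095880e-01]), 'qd': array([ 6.03224972e-04, -2.62773260e-04,  2.05573056e-05,  7.73170232e-04,
       -1.19038287e-03,  8.04767745e-04]), 'effort': array([ 6.65519728e-04, -4.96877789e+01, -3.89415908e+01, -2.29422540e-04,
        1.07995226e-02, -1.17686750e-05]), 'eef_pos': array([0.22052477, 0.5845083 , 0.4036101 ]), 'ee_rot': array([-5.63624280e-01, -3.08998751e+00,  2.89345811e-03]), 'force': array([-0.78020984, -0.24668113,  0.1805999 ]), 'torque': array([-0.0352294 , -0.06035409, -0.01082019]), 'gripper_force': 0.0, 'gripper_width': 0.08518009518096675} 0.1734
{'fov_y': 47.647199246886885, 'cx': 319.0836002450384, 'cy': 199.60565343261615, 'position': array([ 0.07765023, -0.51053281,  0.94093559]), 'attitude': array([-2.33004271,  0.89191935, -0.30343484])}
{'fov_y': 53.35879874428808, 'cx': 309.29188800699524, 'cy': 183.65332055084576, 'position': array([0.40792827, 0.02821031, 1.19438889]), 'attitude': array([-2.14684318,  2.16466531, -0.13483162])}
```

View pics/scene0.png

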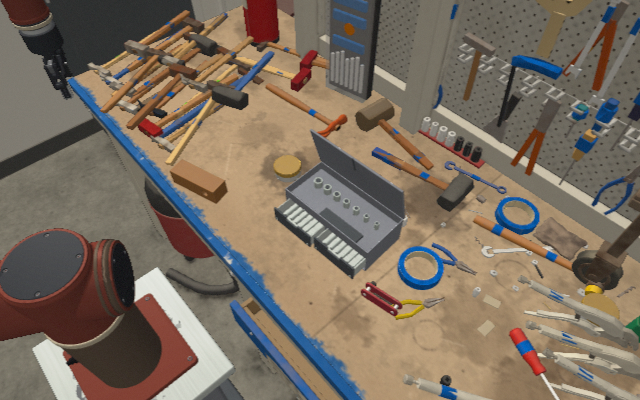

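View pics/top0.png

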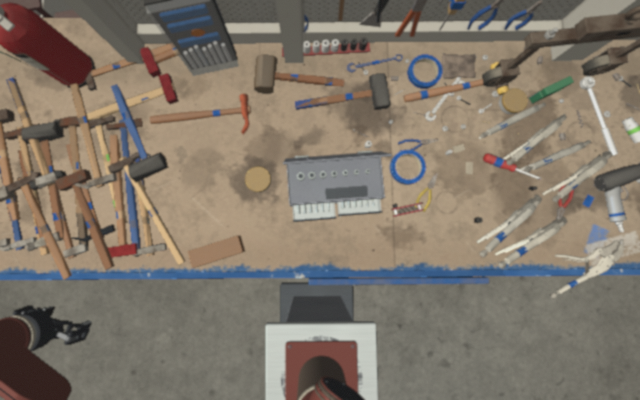

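The scene view shows the chest with its lid standing at (360,175) and drawers out at (300,215) and (338,250). In the top view the chest is at (336,180), tin (257,180), tape (408,167), hex keys (408,209). Next I measure it from the point clouds.

```bash
python3 - <<'E'
from h import *
S=np.load('scene.npy');T=np.load('top.npy')
for p in [(289,158),(382,155),(288,195),(290,207),(335,217),(340,214),(382,212),(336,180),(257,180),(408,209),(383,200),(291,200),(315,205),(360,205)]:
    print('top',p,T[p[1],p[0]].round(4))
for p in [(313,134),(404,187),(404,219),(275,207),(311,240),(314,245),(352,274),(285,190),(355,262)]:
    print('sc',p,S[p[1],p[0]].round(4))
A=np.concatenate([S.reshape(-1,3),T.reshape(-1,3)])
def sel(P,lo,hi): return P[np.all((P>lo)&(P<hi),1)]
tp=T.reshape(-1,3)
b=sel(tp,[.35,-.25,.076],[.65,.25,.084]);print('rim',len(b),cv2.minAreaRect(b[:,:2].astype(np.float32)))
b=sel(S.reshape(-1,3),[.35,-.25,.1],[.75,.25,.3]);c=b.mean(0);_,_,V=np.linalg.svd(b-c,full_matrices=False)
print('lid',len(b),c,V[2],b.min(0),b.max(0),'top pts',b[b[:,2]>b[:,2].max()-.006].mean(0))
for lo,hi in(([.3,-.3,.02],[.52,.2,.06]),):
    for nm,P in(('S',S.reshape(-1,3)),('T',tp)):
        b=sel(P,lo,hi)
        for y in np.arange(-.26,.18,.02):
            q=b[(b[:,1]>y)&(b[:,1]<y+.02)]
            if len(q)>3: print(nm,round(y+.01,3),len(q),np.percentile(q[:,0],[1,5,20]).round(4),q[:,2].max().round(3))
E
```

```text
top (289, 158) [0.6174 0.0845 0.1101]
top (382, 155) [ 0.6025 -0.1535  0.2165]
top (288, 195) [0.5252 0.0933 0.0015]
top (290, 207) [0.489  0.0873 0.0018]
top (335, 217) [nan nan nan]
top (340, 214) [ 0.4645 -0.0586  0.0487]
top (382, 212) [ 0.4719 -0.1884 -0.0007]
top (336, 180) [ 0.5622 -0.0483  0.0554]
top (257, 180) [0.5671 0.1827 0.0339]
top (408, 209) [ 0.48   -0.2657  0.0031]
top (383, 200) [ 0.5077 -0.192   0.0019]
top (291, 200) [0.5054 0.0818 0.0552]
top (315, 205) [0.494  0.0124 0.0072]
top (360, 205) [ 0.4924 -0.1211  0.0138]
sc (313, 134) [0.5855 0.0863 0.2037]
sc (404, 187) [ 0.7727 -0.0696 -0.0012]
sc (404, 219) [ 0.6716 -0.1535  0.0301]
sc (275, 207) [0.4486 0.0773 0.0501]
sc (311, 240) [ 0.462  -0.0425  0.0232]
sc (314, 245) [ 0.461  -0.0544  0.0158]
sc (352, 274) [ 0.4694 -0.1763  0.0262]
sc (285, 190) [ 0.5277  0.1408 -0.0045]
sc (355, 262) [ 0.5045 -0.1517  0.009 ]
rim 280 ((0.5680020451545715, -0.043767258524894714), (0.13665898144245148, 0.27014613151550293), 3.920894145965576)
lid 2194 [ 0.60576481 -0.05020768  0.16566526] [0.96588355 0.06539102 0.25058529] [ 0
[... 792 characters left out ...]
09 39 [0.4876 0.4912 0.4925] 0.06
T -0.25 26 [0.4638 0.4639 0.4667] 0.034
T -0.23 39 [0.4594 0.461  0.4638] 0.035
T -0.21 8 [0.4627 0.4676 0.4789] 0.029
T -0.17 54 [0.4692 0.4693 0.4721] 0.06
T -0.15 34 [0.4673 0.4676 0.4694] 0.058
T -0.13 33 [0.467  0.4671 0.4675] 0.059
T -0.11 27 [0.4646 0.4648 0.4673] 0.058
T -0.09 31 [0.4642 0.4642 0.4646] 0.06
T -0.07 39 [0.4616 0.462  0.4643] 0.06
T -0.05 57 [0.4536 0.456  0.4654] 0.06
T -0.03 31 [0.4531 0.4532 0.4533] 0.058
T -0.01 56 [0.451  0.4513 0.456 ] 0.059
T 0.01 65 [0.451  0.4511 0.454 ] 0.058
T 0.03 66 [0.4482 0.4486 0.4541] 0.06
T 0.05 67 [0.4481 0.4482 0.4597] 0.059
T 0.07 85 [0.4456 0.4466 0.4609] 0.06
T 0.09 16 [0.4908 0.4912 0.4999] 0.06
```

```bash
cat >> h.py <<'E'
YAW=.07; C=np.array([.565,-.0425])
ex=np.array([np.cos(YAW),np.sin(YAW)]); ey=np.array([-ex[1],ex[0]])
def inc(targets):
    """targets: list of world TCP (x,y,z), tool y along chest y -> increments from measured pose"""
    s=readout.get_state();r=R.from_rotvec(s['ee_rot']);M=r.as_matrix()
    G=np.c_[np.r_[-ex,0],np.r_[ey,0],[0,0,-1]]
    print('t',round(s['clock'],2),'pos',s['eef_pos'].round(4),'tip',manip.tip_reach,'F',s['force'].round(1),'w',round(s['gripper_width'],4))
    print('roll',(r.inv()*R.from_matrix(G)).as_rotvec().round(3))
    for t in targets: print(np.round(t,4),'->',(M.T@(np.array(t)-s['eef_pos'])*1000).round(1))
E
python3 -c "
from h import *
inc([(.414,.0155,.40),(.414,.0155,.203)])"
```

```text
t 0.1 pos [0.2205 0.5845 0.4037] tip 0.1734 F [ 1.1 -0.6  0.2] w 0.0852
roll [-0.002 -0.001 -0.431]
[0.414  0.0155 0.4   ] -> [-381.9 -464.1    4.4]
[0.414  0.0155 0.203 ] -> [-381.9 -463.7  201.4]
```

step_arm([
  {"grip": -1, "tx": -382, "ty": -464, "tz": 4, "roll": -0.431},
  {"grip": -1, "tx": -382, "ty": -464, "tz": 4, "roll": -0.431},
  {"grip": -1, "tx": -382, "ty": -464, "tz": 4, "roll": -0.431},
  {"grip": -1, "tx": -382, "ty": -464, "tz": 4, "roll": -0.431},
  {"grip": -1, "tx": -382, "ty": -464, "tz": 4, "roll": -0.431},
  {"grip": -1, "tx": -382, "ty": -464, "tz": 4, "roll": -0.431},
  {"grip": -1, "tx": -382, "ty": -464, "tz": 4, "roll": -0.431},
  {"grip": -1, "tx": -382, "ty": -464, "tz": 4, "roll": -0.431},
  {"grip": -1, "tx": -382, "ty": -464, "tz": 4, "roll": -0.431},
  {"grip": -1, "tx": -382, "ty": -464, "tz": 4, "roll": -0.431},
  {"grip": -1, "tx": -382, "ty": -464, "tz": 4, "roll": -0.431},
  {"grip": -1, "tx": -382, "ty": -464, "tz": 4, "roll": -0.431},
  {"grip": -1, "tx": -382, "ty": -464, "tz": 4, "roll": -0.431},
  {"grip": -1, "tx": -382, "ty": -464, "tz": 4, "roll": -0.431},
  {"grip": -1, "tx": -382, "ty": -464, "tz": 4, "roll": -0.431},
  {"grip": -1, "tx": -382, "ty": -464, "tz": 4, "roll": -0.431},
  {"grip": -1, "tx": -382, "ty": -464, "tz": 4, "roll": -0.431},
  {"grip": -1, "tx": -382, "ty": -464, "tz": 4, "roll": -0.431},
  {"grip": -1, "tx": -382, "ty": -464, "tz": 4, "roll": -0.431},
  {"grip": -1, "tx": -382, "ty": -464, "tz": 4, "roll": -0.431},
])

```text
clock: 1.77
eef_pos: [0.414, 0.0169, 0.4006]
ee_rot: [0.113, -3.139, -0.0]
force: [-0.2, 0.3, 0.4]
gripper_width: 0.0001
gripper_force: 0.0
```

```bash
python3 -c "
from h import *
inc([(.414,.0155,.203)])
p=np.array(C)+ex*(-.079+.001)+ey*.0665
inc([(*p,.203)])"
```

```text
t 1.77 pos [0.414  0.0169 0.4006] tip 0.1734 F [-0.2  0.3  0.4] w 0.0001
roll [ 0.    -0.     0.002]
[0.414  0.0155 0.203 ] -> [  0.   -1.4 197.6]
t 1.77 pos [0.414  0.0169 0.4006] tip 0.1734 F [-0.2  0.3  0.4] w 0.0001
roll [ 0.    -0.     0.002]
[0.4825 0.0184 0.203 ] -> [-68.5  -3.5 197.6]
```

step_arm([
  {"grip": -1, "tx": 0, "ty": -2, "tz": 40},
  {"grip": -1, "tx": 0, "ty": -2, "tz": 80},
  {"grip": -1, "tx": 0, "ty": -2, "tz": 120},
  {"grip": -1, "tx": 0, "ty": -2, "tz": 160},
  {"grip": -1, "tx": 0, "ty": -2, "tz": 190},
  {"grip": -1, "tx": 0, "ty": -2, "tz": 197},
  {"grip": -1, "tx": -8, "ty": -2, "tz": 197},
  {"grip": -1, "tx": -16, "ty": -2, "tz": 197},
  {"grip": -1, "tx": -22, "ty": -2, "tz": 197},
  {"grip": -1, "tx": -28, "ty": -2, "tz": 197},
  {"grip": -1, "tx": -34, "ty": -2, "tz": 197},
  {"grip": -1, "tx": -40, "ty": -2, "tz": 197},
  {"grip": -1, "tx": -46, "ty": -2, "tz": 197},
  {"grip": -1, "tx": -52, "ty": -2, "tz": 197},
  {"grip": -1, "tx": -58, "ty": -2, "tz": 197},
  {"grip": -1, "tx": -62, "ty": -2, "tz": 197},
  {"grip": -1, "tx": -64, "ty": -2, "tz": 197},
  {"grip": -1, "tx": -64, "ty": -2, "tz": 197},
])

```text
validation failed for argument at $.in...
```

```bash
python3 - <<'E'
from h import *
inc([])
im,W=cloud('scene');cv2.imwrite('pics/s1.png',cv2.resize(im[120:300,220:460,::-1],None,fx=3,fy=3))
b=W.reshape(-1,3);b=b[np.all((b>[.3,-.3,.02])&(b<[.55,.2,.048]),1)]
for y in np.arange(-.19,.1,.02):
    q=b[(b[:,1]>y)&(b[:,1]<y+.02)]
    if len(q)>3: print(round(y+.01,3),np.percentile(q[:,0],[1,5,20]).round(4))
E
```

```text
t 1.77 pos [0.414  0.0169 0.4006] tip 0.1734 F [-0.2  0.3  0.4] w 0.0001
roll [ 0.    -0.     0.002]
-0.18 [0.4686 0.4695 0.4792]
-0.16 [0.4672 0.4675 0.4681]
-0.14 [0.466  0.4662 0.4668]
-0.12 [0.4643 0.4646 0.4652]
-0.1 [0.4633 0.4635 0.464 ]
-0.08 [0.4615 0.4618 0.4624]
-0.06 [0.461  0.4614 0.4624]
-0.04 [0.4524 0.453  0.4543]
-0.02 [0.4512 0.4513 0.4518]
-0.0 [0.4501 0.4505 0.4508]
0.02 [0.4486 0.449  0.4493]
0.04 [0.4468 0.4472 0.4476]
0.06 [0.4455 0.4459 0.4464]
0.08 [0.4452 0.4456 0.4619]
```

View pics/s1.png

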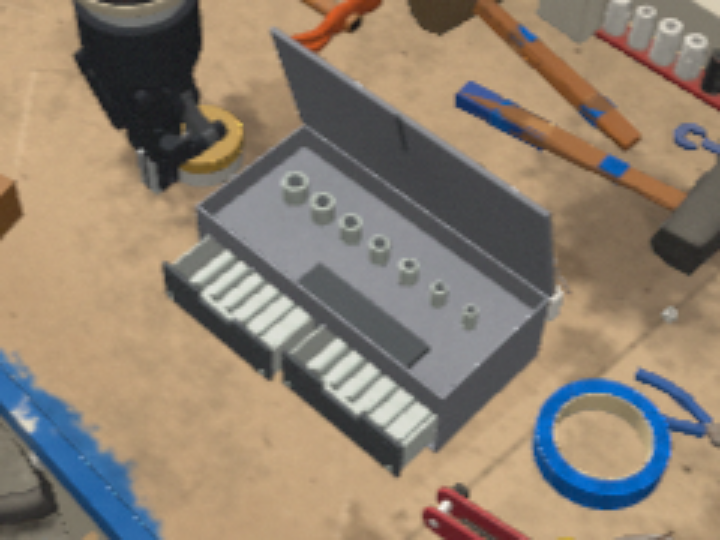

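The move was refused because `roll` was missing, so nothing moved. The picture shows the gripper hovering at crop (155,100), in front of the chest. Both drawers are still out.

step_arm([
  {"grip": -1, "tx": 0, "ty": -2, "tz": 40, "roll": 0},
  {"grip": -1, "tx": 0, "ty": -2, "tz": 80, "roll": 0},
  {"grip": -1, "tx": 0, "ty": -2, "tz": 120, "roll": 0},
  {"grip": -1, "tx": 0, "ty": -2, "tz": 160, "roll": 0},
  {"grip": -1, "tx": 0, "ty": -2, "tz": 190, "roll": 0},
  {"grip": -1, "tx": 0, "ty": -2, "tz": 197, "roll": 0},
  {"grip": -1, "tx": -8, "ty": -2, "tz": 197, "roll": 0},
  {"grip": -1, "tx": -16, "ty": -2, "tz": 197, "roll": 0},
  {"grip": -1, "tx": -22, "ty": -2, "tz": 197, "roll": 0},
  {"grip": -1, "tx": -28, "ty": -2, "tz": 197, "roll": 0},
  {"grip": -1, "tx": -34, "ty": -2, "tz": 197, "roll": 0},
  {"grip": -1, "tx": -40, "ty": -2, "tz": 197, "roll": 0},
  {"grip": -1, "tx": -46, "ty": -2, "tz": 197, "roll": 0},
  {"grip": -1, "tx": -52, "ty": -2, "tz": 197, "roll": 0},
  {"grip": -1, "tx": -58, "ty": -2, "tz": 197, "roll": 0},
  {"grip": -1, "tx": -62, "ty": -2, "tz": 197, "roll": 0},
  {"grip": -1, "tx": -64, "ty": -2, "tz": 197, "roll": 0},
  {"grip": -1, "tx": -64, "ty": -2, "tz": 197, "roll": 0},
])

```text
clock: 3.32
eef_pos: [0.4787, 0.0183, 0.2037]
ee_rot: [-0.11, 3.139, 0.0]
force: [-0.6, -0.8, 0.2]
gripper_width: 0.0001
gripper_force: 0.0
```

```bash
cat > m.py <<'E'
from h import *
inc([])
im,W=cloud('scene');cv2.imwrite('pics/now.png',im[...,::-1])
b=W.reshape(-1,3);b=b[np.all((b>[.3,-.3,.02])&(b<[.55,.2,.048]),1)]
for y in np.arange(-.19,.1,.02):
    q=b[(b[:,1]>y)&(b[:,1]<y+.02)]
    if len(q)>3:
        x=np.percentile(q[:,0],5); print(round(y+.01,2),'chest-x mm of front',round(1000*((np.array([x,y+.01])-C)@ex),1))
E
python3 m.py
```

```text
t 3.32 pos [0.4787 0.0183 0.2037] tip 0.1734 F [-0.6 -0.8  0.2] w 0.0001
roll [0.    0.001 0.   ]
-0.18 chest-x mm of front -105.2
-0.16 chest-x mm of front -105.2
-0.14 chest-x mm of front -105.5
-0.12 chest-x mm of front -105.1
-0.1 chest-x mm of front -105.4
-0.08 chest-x mm of front -105.7
-0.06 chest-x mm of front -104.7
-0.04 chest-x mm of front -69.8
-0.02 chest-x mm of front -70.1
-0.0 chest-x mm of front -87.4
0.02 chest-x mm of front -91.4
0.06 chest-x mm of front -69.5
0.08 chest-x mm of front -69.7
```

step_arm([
  {"grip": -1, "tx": -1, "ty": 0, "tz": 0, "roll": 0},
  {"grip": -1, "tx": -2, "ty": 0, "tz": 0, "roll": 0},
  {"grip": -1, "tx": -3, "ty": 0, "tz": 0, "roll": 0},
  {"grip": -1, "tx": -3, "ty": 0, "tz": 0, "roll": 0},
])

```text
clock: 3.7
eef_pos: [0.4804, 0.0185, 0.2034]
ee_rot: [0.11, -3.136, -0.0]
force: [-4.8, -1.3, 3.8]
gripper_width: 0.0001
gripper_force: 2.8
```

step_arm([
  {"grip": -1, "tx": -2, "ty": 0, "tz": 0, "roll": 0},
  {"grip": -1, "tx": -2, "ty": 0, "tz": 0, "roll": 0},
])

```text
clock: 3.87
eef_pos: [0.4812, 0.0186, 0.2029]
ee_rot: [0.111, -3.132, -0.0]
force: [-11.3, -2.0, 9.0]
gripper_width: 0.0001
gripper_force: 5.8
```

```bash
python3 -c "
from h import *
f=lambda x,y:(*(C+ex*x+ey*y),.2035)
inc([f(-.132,.0665),f(-.132,-.0665),f(-.08,-.0665),f(-.0775,-.0665)])"
```

```text
t 3.87 pos [0.4812 0.0186 0.2029] tip 0.1734 F [-11.3  -2.    9. ] w 0.0001
roll [ 0.    -0.008  0.001]
[0.4287 0.0146 0.2035] -> [52.7 -0.3 -0.2]
[ 0.438  -0.1181  0.2035] -> [  52.8 -133.3   -0.2]
[ 0.4898 -0.1144  0.2035] -> [   0.8 -133.3   -0.6]
[ 0.4923 -0.1143  0.2035] -> [  -1.7 -133.3   -0.7]
```

step_arm([
  {"grip": -1, "tx": 20, "ty": 0, "tz": 0, "roll": 0},
  {"grip": -1, "tx": 56, "ty": 0, "tz": 0, "roll": 0},
  {"grip": -1, "tx": 56, "ty": -40, "tz": 0, "roll": 0},
  {"grip": -1, "tx": 56, "ty": -80, "tz": 0, "roll": 0},
  {"grip": -1, "tx": 56, "ty": -120, "tz": 0, "roll": 0},
  {"grip": -1, "tx": 56, "ty": -133, "tz": 0, "roll": 0},
  {"grip": -1, "tx": 50, "ty": -133, "tz": 0, "roll": 0},
  {"grip": -1, "tx": 44, "ty": -133, "tz": 0, "roll": 0},
  {"grip": -1, "tx": 38, "ty": -133, "tz": 0, "roll": 0},
  {"grip": -1, "tx": 32, "ty": -133, "tz": 0, "roll": 0},
  {"grip": -1, "tx": 26, "ty": -133, "tz": 0, "roll": 0},
  {"grip": -1, "tx": 20, "ty": -133, "tz": 0, "roll": 0},
  {"grip": -1, "tx": 14, "ty": -133, "tz": 0, "roll": 0},
  {"grip": -1, "tx": 9, "ty": -133, "tz": 0, "roll": 0},
  {"grip": -1, "tx": 5, "ty": -133, "tz": 0, "roll": 0},
  {"grip": -1, "tx": 3, "ty": -133, "tz": 0, "roll": 0},
  {"grip": -1, "tx": 1, "ty": -133, "tz": 0, "roll": 0},
  {"grip": -1, "tx": 0, "ty": -133, "tz": 0, "roll": 0},
  {"grip": -1, "tx": 0, "ty": -133, "tz": 0, "roll": 0},
])

```text
clock: 5.45
eef_pos: [0.4905, -0.1139, 0.203]
ee_rot: [0.111, -3.131, -0.002]
force: [-15.1, -0.8, 10.4]
gripper_width: 0.0003
gripper_force: 6.4
```

```bash
python3 m.py
```

```text
t 5.45 pos [ 0.4905 -0.1139  0.203 ] tip 0.1734 F [-15.1  -0.8  10.4] w 0.0003
roll [ 0.002 -0.008  0.001]
-0.18 chest-x mm of front -68.6
-0.16 chest-x mm of front -69.0
-0.14 chest-x mm of front -69.3
-0.12 chest-x mm of front -90.8
-0.1 chest-x mm of front -89.7
-0.08 chest-x mm of front -69.9
-0.06 chest-x mm of front -68.9
-0.04 chest-x mm of front -69.1
-0.02 chest-x mm of front -69.5
-0.0 chest-x mm of front -68.6
0.02 chest-x mm of front -69.1
0.04 chest-x mm of front -68.5
0.06 chest-x mm of front -68.9
0.08 chest-x mm of front -68.0
```

```bash
python3 -c "
from h import *
f=lambda x,y,z:(*(C+ex*x+ey*y),z)
inc([f(-.13,-.0665,.203),f(-.13,-.0665,.46),f(.085,0,.46),f(.085,0,.37)])"
```

```text
t 5.5 pos [ 0.4904 -0.1139  0.203 ] tip 0.1734 F [-13.9  -0.8   9.9] w -0.0001
roll [ 0.002 -0.008  0.001]
[ 0.44   -0.1179  0.203 ] -> [50.6 -0.4  0.4]
[ 0.44   -0.1179  0.46  ] -> [  52.7   -0.  -256.6]
[ 0.6498 -0.0366  0.46  ] -> [-162.3   66.3 -258.3]
[ 0.6498 -0.0366  0.37  ] -> [-163.1   66.2 -168.3]
```

step_arm([
  {"grip": -1, "tx": 20, "ty": 0, "tz": 0, "roll": 0},
  {"grip": -1, "tx": 53, "ty": 0, "tz": 0, "roll": 0},
  {"grip": -1, "tx": 53, "ty": 0, "tz": -257, "roll": 0},
  {"grip": -1, "tx": 53, "ty": 0, "tz": -257, "roll": 0},
  {"grip": -1, "tx": 53, "ty": 0, "tz": -257, "roll": 0},
  {"grip": -1, "tx": 53, "ty": 0, "tz": -257, "roll": 0},
  {"grip": -1, "tx": 53, "ty": 0, "tz": -257, "roll": 0},
  {"grip": -1, "tx": 53, "ty": 0, "tz": -257, "roll": 0},
  {"grip": -1, "tx": 53, "ty": 0, "tz": -257, "roll": 0},
  {"grip": -1, "tx": 53, "ty": 0, "tz": -257, "roll": 0},
  {"grip": -1, "tx": -160, "ty": 66, "tz": -257, "roll": 0},
  {"grip": -1, "tx": -160, "ty": 66, "tz": -257, "roll": 0},
  {"grip": -1, "tx": -160, "ty": 66, "tz": -257, "roll": 0},
  {"grip": -1, "tx": -160, "ty": 66, "tz": -257, "roll": 0},
  {"grip": -1, "tx": -160, "ty": 66, "tz": -257, "roll": 0},
  {"grip": -1, "tx": -160, "ty": 66, "tz": -257, "roll": 0},
  {"grip": -1, "tx": -160, "ty": 66, "tz": -257, "roll": 0},
  {"grip": -1, "tx": -160, "ty": 66, "tz": -257, "roll": 0},
  {"grip": -1, "tx": -160, "ty": 66, "tz": -257, "roll": 0},
])

```text
clock: 7.08
eef_pos: [0.6468, -0.0373, 0.459]
ee_rot: [0.11, -3.137, -0.0]
force: [-0.5, 0.5, 0.3]
gripper_width: -0.0
gripper_force: 0.0
```

```bash
python3 m.py; cat > lid.py <<'E'
from h import *
# TCP targets for the finger's front-lower corner riding on the lid's outer face at radius r
def t(th,r=.112,w=.012,p=0):
    x=.064-r*np.cos(th)+(.003-p)*np.sin(th)+w; z=.083+r*np.sin(th)+(.003-p)*np.cos(th)+.1734
    return (*(C+ex*x),z)
if __name__=='__main__':
    b=t(1.318); print('lid contact',np.round(b,4))
    inc([(b[0]+.02*ex[0],b[1]+.02*ex[1],b[2])]+[t(a) for a in (1.318,1.2,1.1,1,.9,.8,.7,.6,.5,.4,.3,.2,.1,.05,0)])
E
python3 lid.py
```

```text
t 7.08 pos [ 0.6468 -0.0373  0.459 ] tip 0.1734 F [-0.5  0.5  0.3] w -0.0
roll [ 0.    -0.003 -0.   ]
-0.18 chest-x mm of front -68.5
-0.16 chest-x mm of front -69.3
-0.14 chest-x mm of front -69.3
-0.12 chest-x mm of front -70.0
-0.1 chest-x mm of front -68.9
-0.08 chest-x mm of front -69.2
-0.06 chest-x mm of front -68.7
-0.04 chest-x mm of front -69.2
-0.02 chest-x mm of front -68.8
-0.0 chest-x mm of front -68.8
0.02 chest-x mm of front -68.8
0.04 chest-x mm of front -69.6
0.06 chest-x mm of front -68.8
0.08 chest-x mm of front -68.1
lid contact [ 0.6158 -0.0389  0.3656]
t 7.13 pos [ 0.6466 -0.0375  0.4598] tip 0.1734 F [0.4 0.6 0.6] w 0.0004
roll [ 0.    -0.002 -0.   ]
[ 0.6357 -0.0375  0.3656] -> [10.7  0.7 94.2]
[ 0.6158 -0.0389  0.3656] -> [30.7  0.7 94.2]
[ 0.6031 -0.0398  0.3619] -> [43.4  0.7 98. ]
[ 0.5928 -0.0406  0.3576] -> [ 53.7   0.7 102.3]
[ 0.583  -0.0412  0.3523] -> [ 63.6   0.7 107.6]
[ 0.5737 -0.0419  0.346 ] -> [ 72.8   0.7 113.9]
[ 0.5651 -0.0425  0.3388] -> [ 81.4   0.6 121.1]
[ 0.5573 -0.043   0.3308] -> [ 89.3   0.6 129.1]
[ 0.5503 -0.0435  0.3221] -> [ 96.3   0.6 137.8]
[ 0.5442 -0.044   0.3127] -> [102.4   0.6 147.2]
[ 0.5391 -0.0443  0.3028] -> [107.5   0.6 157.2]
[ 0.535  -0.0446  0.2924] -> [111.6   0.6 167.6]
[ 0.5319 -0.0448  0.2816] -> [114.6   0.6 178.4]
[ 0.5299 -0.045   0.2706] -> [116.6   0.6 189.4]
[ 0.5294 -0.045   0.265 ] -> [117.1   0.6 195. ]
[ 0.5291 -0.045   0.2594] -> [117.4   0.6 200.6]
```

step_arm([
  {"grip": -1, "tx": 3, "ty": 0, "tz": 35, "roll": 0},
  {"grip": -1, "tx": 3, "ty": 0, "tz": 70, "roll": 0},
  {"grip": -1, "tx": 3, "ty": 0, "tz": 94, "roll": 0},
  {"grip": -1, "tx": 12, "ty": 0, "tz": 94, "roll": 0},
  {"grip": -1, "tx": 20, "ty": 0, "tz": 94, "roll": 0},
  {"grip": -1, "tx": 26, "ty": 0, "tz": 94, "roll": 0},
  {"grip": -1, "tx": 32, "ty": 0, "tz": 94, "roll": 0},
  {"grip": -1, "tx": 38, "ty": 0, "tz": 96, "roll": 0},
  {"grip": -1, "tx": 43, "ty": 0, "tz": 98, "roll": 0},
  {"grip": -1, "tx": 49, "ty": 0, "tz": 100, "roll": 0},
  {"grip": -1, "tx": 54, "ty": 0, "tz": 102, "roll": 0},
  {"grip": -1, "tx": 59, "ty": 0, "tz": 105, "roll": 0},
  {"grip": -1, "tx": 64, "ty": 0, "tz": 108, "roll": 0},
  {"grip": -1, "tx": 68, "ty": 0, "tz": 111, "roll": 0},
  {"grip": -1, "tx": 73, "ty": 0, "tz": 114, "roll": 0},
  {"grip": -1, "tx": 77, "ty": 0, "tz": 117, "roll": 0},
  {"grip": -1, "tx": 81, "ty": 0, "tz": 121, "roll": 0},
  {"grip": -1, "tx": 81, "ty": 0, "tz": 121, "roll": 0},
])

```text
clock: 8.63
eef_pos: [0.5656, -0.0427, 0.3383]
ee_rot: [0.11, -3.137, -0.001]
force: [-0.5, -0.3, 0.5]
gripper_width: 0.0
gripper_force: 0.0
```

```bash
python3 lid.py; python3 - <<'E'
from h import *
im,W=cloud('scene');cv2.imwrite('pics/s2.png',cv2.resize(im[100:300,220:460,::-1],None,fx=3,fy=3,interpolation=1))
E
```

```text
lid contact [ 0.6158 -0.0389  0.3656]
t 8.63 pos [ 0.5656 -0.0427  0.3383] tip 0.1734 F [-0.5 -0.3  0.5] w 0.0
roll [ 0.    -0.003  0.   ]
[ 0.6357 -0.0375  0.3656] -> [-70.2   0.2 -27.5]
[ 0.6158 -0.0389  0.3656] -> [-50.2   0.2 -27.5]
[ 0.6031 -0.0398  0.3619] -> [-37.5   0.2 -23.7]
[ 0.5928 -0.0406  0.3576] -> [-27.2   0.2 -19.4]
[ 0.583  -0.0412  0.3523] -> [-17.4   0.2 -14.1]
[ 0.5737 -0.0419  0.346 ] -> [-8.1  0.2 -7.8]
[ 0.5651 -0.0425  0.3388] -> [ 0.5  0.2 -0.6]
[ 0.5573 -0.043   0.3308] -> [8.3 0.2 7.4]
[ 0.5503 -0.0435  0.3221] -> [15.3  0.2 16.2]
[ 0.5442 -0.044   0.3127] -> [21.4  0.2 25.6]
[ 0.5391 -0.0443  0.3028] -> [26.5  0.2 35.5]
[ 0.535  -0.0446  0.2924] -> [30.6  0.2 46. ]
[ 0.5319 -0.0448  0.2816] -> [33.6  0.2 56.8]
[ 0.5299 -0.045   0.2706] -> [35.6  0.2 67.8]
[ 0.5294 -0.045   0.265 ] -> [36.1  0.2 73.4]
[ 0.5291 -0.045   0.2594] -> [36.4  0.2 79. ]
```

View pics/s2.png

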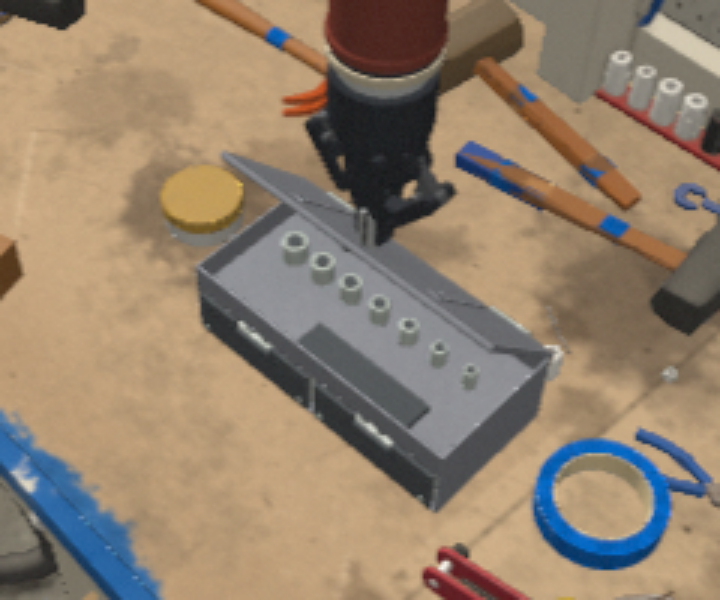

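The drawers are flush (crop (255,335) and (375,430)). The lid is about half closed, with the fingertip behind it at (365,240). I'll carry on down the arc.

step_arm([
  {"grip": -1, "tx": 4, "ty": 0, "tz": 3, "roll": 0},
  {"grip": -1, "tx": 8, "ty": 0, "tz": 7, "roll": 0},
  {"grip": -1, "tx": 12, "ty": 0, "tz": 12, "roll": 0},
  {"grip": -1, "tx": 15, "ty": 0, "tz": 16, "roll": 0},
  {"grip": -1, "tx": 18, "ty": 0, "tz": 21, "roll": 0},
  {"grip": -1, "tx": 21, "ty": 0, "tz": 26, "roll": 0},
  {"grip": -1, "tx": 24, "ty": 0, "tz": 31, "roll": 0},
  {"grip": -1, "tx": 26, "ty": 0, "tz": 36, "roll": 0},
  {"grip": -1, "tx": 29, "ty": 0, "tz": 41, "roll": 0},
  {"grip": -1, "tx": 31, "ty": 0, "tz": 46, "roll": 0},
  {"grip": -1, "tx": 32, "ty": 0, "tz": 51, "roll": 0},
  {"grip": -1, "tx": 34, "ty": 0, "tz": 57, "roll": 0},
  {"grip": -1, "tx": 35, "ty": 0, "tz": 62, "roll": 0},
  {"grip": -1, "tx": 36, "ty": 0, "tz": 67, "roll": 0},
  {"grip": -1, "tx": 36, "ty": 0, "tz": 71, "roll": 0},
  {"grip": -1, "tx": 36, "ty": 0, "tz": 74, "roll": 0},
  {"grip": -1, "tx": 36, "ty": 0, "tz": 76, "roll": 0},
  {"grip": -1, "tx": 36, "ty": 0, "tz": 78, "roll": 0},
  {"grip": -1, "tx": 36, "ty": 0, "tz": 79, "roll": 0},
  {"grip": -1, "tx": 36, "ty": 0, "tz": 79, "roll": 0},
])

```text
clock: 10.35
eef_pos: [0.5308, -0.0452, 0.2604]
ee_rot: [0.11, -3.14, -0.0]
force: [0.0, 0.1, -0.4]
gripper_width: 0.0002
gripper_force: 0.0
```

step_arm([
  {"grip": -1, "tx": 0, "ty": 0, "tz": 1, "roll": 0},
  {"grip": -1, "tx": 0, "ty": 0, "tz": 2, "roll": 0},
  {"grip": -1, "tx": 0, "ty": 0, "tz": 3, "roll": 0},
  {"grip": -1, "tx": 0, "ty": 0, "tz": 3, "roll": 0},
])

```text
clock: 10.68
eef_pos: [0.5311, -0.0452, 0.2593]
ee_rot: [-0.11, 3.139, -0.0]
force: [-6.1, 0.5, 13.2]
gripper_width: -0.0002
gripper_force: 6.6
```

step_arm([
  {"grip": -1, "tx": 0, "ty": 0, "tz": 1, "roll": 0},
  {"grip": -1, "tx": 0, "ty": 0, "tz": 1, "roll": 0},
  {"grip": -1, "tx": 0, "ty": 0, "tz": 1, "roll": 0},
  {"grip": -1, "tx": 0, "ty": 0, "tz": -40, "roll": 0},
  {"grip": -1, "tx": 0, "ty": 0, "tz": -80, "roll": 0},
  {"grip": -1, "tx": 0, "ty": 0, "tz": -120, "roll": 0},
  {"grip": -1, "tx": 0, "ty": 0, "tz": -150, "roll": 0},
  {"grip": -1, "tx": 0, "ty": 0, "tz": -150, "roll": 0},
  {"grip": -1, "tx": 0, "ty": 0, "tz": -150, "roll": 0},
])

```text
clock: 11.43
eef_pos: [0.5315, -0.0453, 0.4105]
ee_rot: [-0.11, 3.134, -0.002]
force: [0.4, -0.1, -0.8]
gripper_width: 0.0002
gripper_force: 0.0
```

```bash
python3 m.py; python3 - <<'E'
from h import *
im,W=cloud('scene');b=W.reshape(-1,3)
q=(b[:,:2]-C)@np.c_[ex,ey]
for x in (-60,-40,0,40):
    m=(abs(q[:,0]*1000-x)<6)&(abs(q[:,1])<.12)&(b[:,2]<.15)
    print(x,np.median(b[m,2]).round(4),m.sum())
E
```

```text
t 11.43 pos [ 0.5315 -0.0453  0.4105] tip 0.1734 F [ 0.4 -0.1 -0.8] w 0.0002
roll [-0.002  0.006  0.   ]
-0.18 chest-x mm of front -69.0
-0.16 chest-x mm of front -69.4
-0.14 chest-x mm of front -68.8
-0.12 chest-x mm of front -69.3
-0.1 chest-x mm of front -69.1
-0.08 chest-x mm of front -69.4
-0.06 chest-x mm of front -68.7
-0.04 chest-x mm of front -68.9
-0.02 chest-x mm of front -69.2
-0.0 chest-x mm of front -68.8
0.02 chest-x mm of front -68.7
0.04 chest-x mm of front -68.8
0.06 chest-x mm of front -68.9
0.08 chest-x mm of front -68.0
-60 0.0687 875
-40 0.0858 454
0 0.0858 396
40 0.0859 372
```

View pics/now.png

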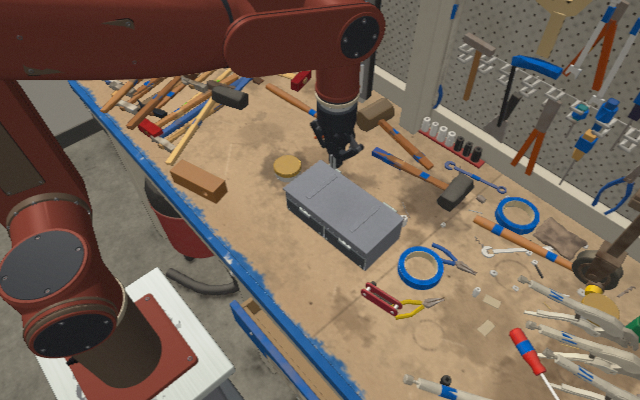

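The picture shows the lid flat at (343,213), with its top level at 86 mm from front to back. Both drawers are flush, the tin, tape and hex keys haven't moved, and the gripper is clear.

```bash
python3 -c "
from cell import manip
print(manip.finish_job())"
```

```text
the job is handed in; nothing more can be done
None
```

The chest is closed and the job is handed in at about 11.5 s of the 58 s: both drawers went fully home first, then the lid was pushed shut without slamming; the tin, tape roll and hex keys were left in place, and the hand-in returned no verdict.

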